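# Clear the empty walnut board from the sloped bread stand into the upright rack

## Task

The walnut board on the sloped display stand is empty: draw it back over the stand's high rear edge until enough of it hangs over to be gripped by its rim, then pick it up. Lower it, still held, on edge into one of the two free slots of the upright wire rack, let go and leave it standing there. Do not drop the board on the counter, and leave the gift box, the jam jar and the white board in the rack where they are.

Things in the scene. Friction and masses are not known exactly. Their poses are not given: they have to be found in the camera images.
- stand: Fixed stand: light wood shelf 280 mm deep (x), 330 wide (y), 15 thick on a black tube frame set in 45 mm from the high edge, open below. It slopes 15 degrees down, away from the robot. Origin: middle of the high rear edge (robot side) on the upper surface, 150 mm above the counter; x down the slope, y along the edge, z square out of the shelf. A lip 22 mm high closes the low end, x = 280 mm.
- board_center (a point): Centre of the loose walnut board: 140 mm (x) by 110 (y) by 10 thick (z), 0.08-0.16 kg. At the start it lies flat and wholly on the shelf, x down the slope (up to 12 degrees askew), with 50 mm or more bare shelf between it and the lip. It can be pushed by its far end or dragged by pressing on top, and stays where left; with over half its length past the edge it tips off.
- rack: Fixed rack: wooden base 140 (x) by 130 (y) by 18 mm, origin under its middle on the counter, z up. Four hoops of 6 mm wire stand across x at x = -54, -18, 18, 54 mm, 98 mm wide in y, tops 93 mm above the counter: three slots 30 mm clear for boards on edge, faces square to x. The slot at x = 36 mm holds the white board. On its short edge in a slot the walnut board's centre is 88 mm up.
- slot_near (a point): Centre of the floor (18 mm above the counter) of the free slot at rack x = -36 mm; axes as the rack's.
- slot_middle (a point): Centre of the floor (18 mm above the counter) of the free slot at rack x = 0; axes as the rack's.
- spare: Bystander: small white board, 100 mm high, 115 mm wide (y), 8 mm thick, standing in the rack's far slot and leaning 7 degrees on the last hoop; its top is 118 mm above the counter. Origin at its foot, axes as the rack's. Leave it.
- giftbox: Bystander: brown card gift box with red ribbon, 80 x 70 x 50 mm (the bow reaches 65 mm), lying on the shelf beside the board on the stand's +y side. Origin under its centre, on the shelf. Leave it.
- jar: Bystander: amber jam jar with a brass lid, 72 mm diameter, 110 mm high, standing on the counter beyond the rack. Origin under its centre. Leave it.
- board: The walnut board itself, the same body as board_center; origin under its centre, 5 mm below that point along its z.
Mind the look-alikes: they are no part of the job. Of the things that look like the board, the largest one is meant.

How it is judged:
On the way, in this order (a step that is already met when the one before it is completed fails the run):
1. the board still lies flat on the stand's shelf and hangs at least 12 mm over the high rear edge (x of board_center in the frame of stand between 0 and 0.058 m and y of board_center in the frame of stand between -0.17 and 0.17 m and z of board_center in the frame of stand between 0 and 0.012 m and angle between the z axis of board_center and the z axis of stand, either way round below 0.1 rad), for 0.2 s.
2. the board, still held by the fingers, is upright between the hoops of a free slot with its foot within 25 mm of the slot's floor (x of board_center in the frame of rack between -0.051 and 0.015 m and y of board_center in the frame of rack between -0.045 and 0.045 m and angle between the z axis of board_center and the x axis of rack, either way round below 0.4 rad and z of board_center in the frame of rack below 0.113 m and contact force between the fingers and board above 0.3 N), for 0.1 s.
At the end, for the whole second after the job is handed in: The board stands let go on its edge on the floor of the near or middle slot, less than 23 degrees from square to the rack's x, its centre within 45 mm of the slot's middle along the slot; gift box, jar and white board are each within 30 mm of where they were (x of board_center in the frame of rack between -0.051 and 0.015 m and y of board_center in the frame of rack between -0.045 and 0.045 m and angle between the z axis of board_center and the x axis of rack, either way round below 0.4 rad and z of board_center in the frame of rack between 0.055 and 0.095 m and contact force between board and the fingers below 0.05 N and distance of each of giftbox, jar, spare from where it was at the start of the episode below 0.03 m); the robot touches nothing.
It fails at once if the board falls to the counter (height (world z) of board_center below 0.05 m).
It fails at once if giftbox is moved more than 30 mm (distance of giftbox from where it was at the start of the episode above 0.03 m).
It fails at once if jar is moved more than 30 mm (distance of jar from where it was at the start of the episode above 0.03 m).
It fails at once if spare is moved more than 30 mm (distance of spare from where it was at the start of the episode above 0.03 m).
It also fails if it takes over 54 s, if anything falls off the work surface, if the arm or the gripper's body presses on something with over 40 N, if the wrist force passes 120 N, or if a joint passes its speed limit or range.

## Robot

A 6-joint arm with a two-finger parallel gripper is mounted at the origin on the work surface. World frame = base frame: x ahead of the robot, y to its left, z up, the work surface at z = 0. Lengths are in m, angles in rad, forces in N, time in s.
With the tool pointing down it reaches from about 0.4 to 0.825 m from the base axis. Payload 7 kg.
Tool frame: the origin (TCP) lies midway between the tips of the shut fingers; the grasp point (between the pads) lies 19 mm behind it; z points along the fingers, y is the line along which they close (so a half turn about z gives the same grasp; the last joint's range is limited). The gripper opens to 88 mm and grips with 3 to 60 N. Pads are 19 mm wide; open, the fingers measure 130 mm over their backs; the gripper's body (78 mm by 193 mm) begins 47 mm behind the grasp point.
Start: joints at [1.523, 0.359, 0.012, 0, -1.224, -0.288], TCP at [0.222, 0.637, 0.227] pointing down, gripper open.
Joint ranges: [-3.07, 3.07], [-1.43, 2.12], [-1.02, 1.25], [-3.03, 1.67], [-3.05, -0], [-3.03, 3.03]. Speed limits (rad/s): [2.39, 2.39, 3.01, 3.14, 3.14, 3.14].

## Interface

Orientations are given as [roll, pitch, yaw] about the fixed x, y, z axes, in that order (R = Rz(yaw) Ry(pitch) Rx(roll)).
In Python, from station import arm, grab_frame, camera_params, spot_in gives the robot as it stands.
- The arm moves only by the shell command python3 -m jog 'ROWS' [FORCE]. ROWS is JSON, a list that holds one entry, the list of rows, each a list of 7 numbers: the shift along the tool's x, y, z in mm, then the turn, a rotation vector about the tool's x, y, z in rad, then the finger opening in mm, from 0 to 87.6. In form: [[[x, y, z, wx, wy, wz, fingers], ...]]. A call has 1 to 20 rows; each row is the pose to reach, as a shift and turn from the pose commanded when the call began, along the tool's axes at that moment; what a row does not reach only later rows make up. A row lasts 1/8 s, in which the tool goes at most 62.5 mm and 10.7 degrees, less where a joint would pass 70% of its speed; a pose out of reach is approached as far as the arm can. A call with a gripper value outside its range is refused whole. The fingers move at their own pace and stop on an object; FORCE is the grip in N (left out, the last holds). Time passes only in rows, so rows that repeat a pose let the fingers close. It gives the time, the measured TCP pose, the force, the opening and the grip force at its end, in the units of the state.
- arm.get_state(): the state, without advancing time (a new reading comes with each control period).
- grab_frame(name): name is "side" or "top"; returns (picture, depth): 384x512x3 uint8, blue, green, red; 384x512 float32, m along the optical axis (not along the pixel's ray), 0 where there is no reading.
- camera_params(name): a dict with "mtx" (3x3 intrinsics, pixels), "k1" (the pictures are not rectified: a ray, as slopes to the right and down, at radius r is drawn at 1 + k1 r^2 times it, then the intrinsics apply), "R" (3x3) and "t" (3): a world point X has camera coordinates R X + t. Camera axes: x right, y down, z forward; pixel columns grow to the right and rows downward; lengths in m; the calibration is good to about 2 mm. A picture is of the moment at which its call begins. camera_params takes no time and is no camera call.
- arm.job_done(): hands the job in; it is judged then, once.
Trained networks look in the newest picture that a camera, given by its name, has taken for a name from the list of things; names that differ only in an ending like _2 or _b are one class to them, and where a whole thing is asked for, a point or a joint stands for the part that bears it (a point fixed in the world has none). Each returns a list of dicts, best first, with "confidence" (0 to 1); they miss things now and then, are a little off and sometimes report something else, mostly with a low value. They report only what shows in the picture. A call takes as long as a camera call. They do not tell look-alikes from the thing itself.
- spot_in(query, camera): "uv" ([column, row] in pixels, amid what is visible of it).
The state is a dict: "t": time; "q": joint angles; "qd": joint speeds; "joint_efforts": joint torques, N m; "eef_pos": TCP position; "ee_rot": TCP orientation; "force": force on the tool from outside, world axes, zero at the start; "moment": the same for the moment, N m; "width": finger opening in m; "gripper_force": force on a finger pad.
Only numpy, scipy, OpenCV 4.12 (cv2) and the standard library are available. Lean on these libraries where they do the work, as an engineer would, in place of code of your own. Each camera call takes 0.05 s, during which the arm holds its last target. There are 200 camera calls.

## Working session

There is one attempt and no reset: what is moved stays moved. The work goes in short steps, Python scripts to look and compute and a shell command to move; the robot and the scene stay as the last step left them, time stands still between calls to the robot, and variables do not carry over. Pictures are saved under pics/ and viewed, at most 10 in all, crops included, and the job is handed in when it is done.

```bash
ls; mkdir -p pics
cat > h.py <<'E'
import numpy as np, cv2
from station import arm, grab_frame, camera_params, spot_in
from scipy.spatial.transform import Rotation as Rot
def cloud(n,d):
    c=camera_params(n);K=np.array(c["mtx"],float);k=c["k1"];R=np.array(c["R"]);t=np.array(c["t"])
    h,w=d.shape;v,u=np.mgrid[:h,:w]
    p=np.stack([(u-K[0,2])/K[0,0],(v-K[1,2])/K[1,1]],-1)
    q=p.copy()
    for _ in range(10): q=p/(1+k*(q**2).sum(-1,keepdims=True))
    X=np.dstack([q*d[...,None],d])
    return (X-t)@R
def look(n,name=None):
    f,d=grab_frame(n)
    if name: cv2.imwrite(f"pics/{name}.png",f)
    return f,cloud(n,d),d
E
python3 - <<'E'
from h import *
for n in ["top","side"]:
    f,P,d=look(n,n+"0"); np.savez(n+"0",f=f,P=P,d=d)
    for q in ["stand","board","board_center","rack","slot_near","slot_middle","spare","giftbox","jar"]:
        for r in spot_in(q,n)[:3]:
            u,v=map(int,np.round(r["uv"])); print(n,q,(u,v),round(r["confidence"],2),P[v,u].round(3),d[v,u].round(2))
s=arm.get_state();print({k:np.round(s[k],3) for k in s})
E
```

```text
pics
top stand (153, 159) 0.63 [0.644 0.208 0.114] 0.71
top board (200, 179) 0.87 [0.599 0.116 0.133] 0.68
top board (234, 286) 0.72 [0.401 0.06  0.008] 0.77
top board (141, 297) 0.69 [0.382 0.251 0.006] 0.76
top board_center (231, 287) 0.9 [0.399 0.066 0.007] 0.77
top board_center (143, 292) 0.85 [0.392 0.247 0.006] 0.77
top board_center (203, 177) 0.76 [0.603 0.111 0.132] 0.68
top rack (349, 242) 0.83 [ 0.487 -0.183  0.015] 0.78
top slot_near (352, 246) 0.63 [ 0.475 -0.167  0.093] 0.71
top slot_middle (351, 240) 0.8 [ 0.491 -0.187  0.015] 0.79
top spare (347, 214) 0.62 [ 0.536 -0.16   0.097] 0.71
top jar (314, 153) 0.78 [ 0.653 -0.1    0.11 ] 0.72
side stand (188, 241) 0.63 [0.647 0.281 0.167] 0.83
side board (307, 234) 0.73 [0.399 0.067 0.008] 1.08
side board (313, 292) 0.65 [0.394 0.258 0.009] 0.93
side board (223, 202) 0.63 [0.6   0.111 0.134] 0.98
side board_center (221, 204) 0.87 [0.604 0.117 0.133] 0.98
side board_center (310, 288) 0.77 [0.4   0.248 0.01 ] 0.93
side board_center (305, 234) 0.63 [0.404 0.066 0.006] 1.08
side rack (276, 169) 0.64 [ 0.481 -0.215  0.018] 1.31
side slot_near (275, 174) 0.87 [ 0.484 -0.186  0.019] 1.28
side slot_middle (259, 161) 0.41 [ 0.528 -0.11   0.11 ] 1.17
side spare (258, 163) 0.71 [ 0.53  -0.105  0.106] 1.17
side giftbox (182, 260) 0.83 [0.649 0.334 0.168] 0.79
side jar (210, 172) 0.7 [ 0.659 -0.079  0.09 ] 1.17
side jar (220, 205) 0.18 [0.605 0.125 0.136] 0.97
{'t': np.float64(1.0), 'q': array([ 1.523,  0.359,  0.012, -0.   , -1.224, -0.288]), 'qd': array([-0.   , -0.001,  0.   , -0.001,  0.001, -0.   ]), 'joint_efforts': array([-1.0000e-03, -5.8239e+01,  2.9331e+01,  7.0020e+00,  1.3000e-02,
       -0.0000e+00]), 'eef_pos': array([0.222, 0.637, 0.227]), 'ee_rot': array([ 3.142,  0.   , -0.336]), 'force': array([ 0.114, -0.46 ,  0.288]), 'moment': array([-0.013, -0.003, -0.027]), 'gripper_force': np.float64(0.0), 'width': np.float64(0.088)}
```

View pics/top0.png

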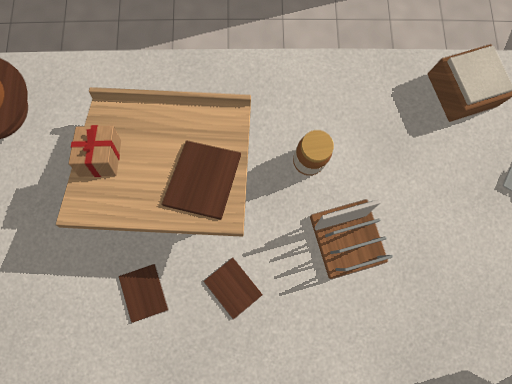

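View pics/side0.png

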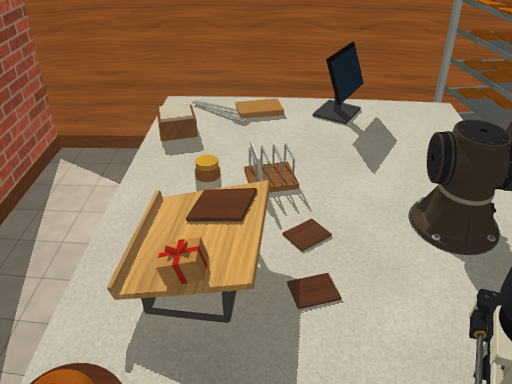

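The top view shows the large walnut board on the shelf at (203,179), the high edge along row ~228, and the rack at (349,240) with the white board in its far slot. The two dark boards on the counter, (143,293) and (233,287), are the smaller look-alikes. I'll measure the shelf, board and rack next.

Run:
```python
from h import *
z=np.load("top0.npz");f,P=z["f"],z["P"]
# shelf corners high edge
hsv=cv2.cvtColor(f,cv2.COLOR_BGR2HSV)
def reg(m,minpx=50):
    m=m.astype(np.uint8); n,l,s,c=cv2.connectedComponentsWithStats(m)
    return [l==i for i in np.argsort(-s[:,4]) if i and s[i,4]>minpx]
x,y,h=P[...,0],P[...,1],P[...,2]
dark=(hsv[...,2]<110)
b=[m for m in reg(dark&(h>0.1)&(x>.5)&(x<.75)&(y>0)&(y<.25))][0]
def fit(m,tag):
    p=P[m]; c=np.median(p,0); 
    for _ in range(5):
        _,_,V=np.linalg.svd(p-p.mean(0)); n=V[2]*np.sign(V[2,2]); r=(p-p.mean(0))@n; p=p[abs(r)<max(2*r.std(),.001)] if _<4 else p
    print(tag,m.sum(),"n",n.round(3),"tilt",np.degrees(np.arccos(n[2])).round(1),"hdir yaw deg",np.degrees(np.arctan2(n[1],n[0])).round(1),"mean",p.mean(0).round(4))
    return p,n
p,n=fit(b,"board")
shelf=reg((h>.06)&(h<.2)&(x>.45)&(y>-.0)&(y<.45)&(hsv[...,0]<25)&(hsv[...,2]>120)&~dark)[0]
ps,ns=fit(shelf,"shelf")
# frame of stand
hx=np.array([ns[0],ns[1],0]);yaw=np.arctan2(hx[1],hx[0])
ex=np.array([np.cos(yaw),np.sin(yaw),0]); ey=np.cross(ns,ex); ey/=np.linalg.norm(ey); exs=np.cross(ey,ns)
q=P[b]; o=ps.mean(0)
def rect(pts,o,a,bb):
    r=cv2.minAreaRect(np.c_[(pts-o)@a,(pts-o)@bb].astype(np.float32)); return r
r=rect(p,p.mean(0),exs,ey); print("board rect in stand axes",r, "centre",(p.mean(0)+r[0][0]*exs+r[0][1]*ey).round(4))
good=P[shelf|b]; good=good[abs((good-o)@ns)<.02]
for a,nm in((exs,"x"),(ey,"y")): print(nm,np.percentile((good-o)@a,[0,.2,1,99,99.8,100]).round(4))
r2=rect(ps,o,exs,ey);print("shelf rect",r2,"exs",exs.round(3),"ey",ey.round(3))
for s in (p,): print("board in shelf z",((s.mean(0)-o)@ns).round(4))
# high edge corners by pixels
for uv in [(62,222),(240,232),(246,106),(96,98)]: print(uv,P[uv[1],uv[0]].round(3))
# rack
wood=reg((h>.008)&(h<.026)&(x>.4)&(x<.6)&(y<-.08)&(y>-.3),30)
m=np.zeros(h.shape,bool)
for w in wood:m|=w
rw=cv2.minAreaRect(P[m][:,:2].astype(np.float32));print("rack base",rw,P[m].mean(0).round(4))
hp=(h>.06)&(h<.13)&(x>.38)&(x<.62)&(y<-.06)&(y>-.3)
for w in reg(hp,15):
    g=P[w]; print("hoop",w.sum(),cv2.minAreaRect(g[:,:2].astype(np.float32)),g.mean(0).round(3),g[:,2].max().round(3))
g=P[reg((h>.1)&(x>.6)&(y<-.03)&(y>-.2))[0]];print("jar",cv2.minEnclosingCircle(g[:,:2].astype(np.float32)))
g=P[(h>.13)&(y>.25)&(y<.45)&(x>.5)&(x<.75)];print("near gift",g.min(0).round(3),g.max(0).round(3))
```

```text
Traceback (most recent call last):
ValueError: The truth value of an array with more than one element is ambiguous. Use a.any() or a.all()
```

Run:
```python
import cv2
f=cv2.imread("pics/top0.png");cv2.imwrite("pics/crop1.png",cv2.resize(f[185:295,290:410],None,fx=5,fy=5,interpolation=cv2.INTER_CUBIC))
```

```text
(no output)
```

View pics/crop1.png

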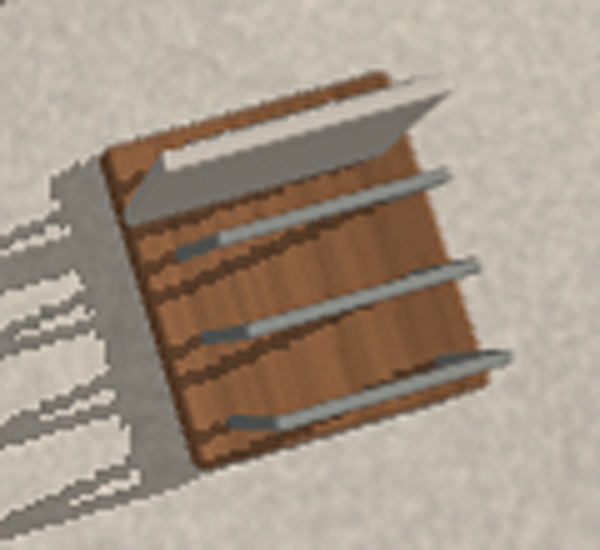

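The crop shows three visible hoops and the white board in the far slot (the top of the picture). The near and middle slots are free. I'll rerun the measurement with the bug fixed.

```bash
cat > m.py <<'E'
from h import *
z=np.load("top0.npz");f,P=z["f"],z["P"]
hsv=cv2.cvtColor(f,cv2.COLOR_BGR2HSV)
def reg(m,minpx=50):
    n,l,s,c=cv2.connectedComponentsWithStats(m.astype(np.uint8))
    return [l==i for i in np.argsort(-s[:,4]) if i and s[i,4]>minpx]
x,y,h=P[...,0],P[...,1],P[...,2]
dark=(hsv[...,2]<110)
def fit(m,tag):
    p=P[m]
    for i in range(5):
        V=np.linalg.svd(p-p.mean(0),full_matrices=False)[2]; n=V[2]*np.sign(V[2,2]); r=(p-p.mean(0))@n
        if i<4: p=p[abs(r)<max(2.5*r.std(),.001)]
    print(tag,m.sum(),"n",n.round(3),"tilt",np.degrees(np.arccos(n[2])).round(1),"yaw",np.degrees(np.arctan2(n[1],n[0])).round(1),"mean",p.mean(0).round(4),"rms",r.std().round(4))
    return p,n
b=reg(dark&(h>0.1)&(x>.5)&(x<.75)&(y>0)&(y<.25))[0]
p,n=fit(b,"board")
shelf=reg((h>.06)&(h<.2)&(x>.45)&(y>-.0)&(y<.45)&(hsv[...,0]<25)&~dark)[0]
ps,ns=fit(shelf,"shelf"); ps,ns=ps[:],ns
yaw=np.arctan2(ns[1],ns[0]); o=ps.mean(0)
ey=np.array([-np.sin(yaw),np.cos(yaw),0]); ex=np.cross(ey,ns)
r=cv2.minAreaRect(np.c_[(p-o)@ex,(p-o)@ey].astype(np.float32)); bc=o+r[0][0]*ex+r[0][1]*ey
print("board rect",r,"centre top",bc.round(4),"z",((p.mean(0)-o)@ns).round(4))
for a,nm in((ex,"x"),(ey,"y")): print(nm,np.percentile((ps-o)@a,[0,.5,99.5,100]).round(4))
r2=cv2.minAreaRect(np.c_[(ps-o)@ex,(ps-o)@ey].astype(np.float32));print("shelf rect",r2,"o",o,"ex",ex.round(3),"ey",ey.round(3))
for uv in [(64,222),(239,230),(246,106),(96,98)]: print(uv,P[uv[1],uv[0]].round(3))
m=(h>.010)&(h<.026)&(x>.4)&(x<.6)&(y<-.08)&(y>-.3)
print("rack base",cv2.minAreaRect(P[m][:,:2].astype(np.float32)),P[m].mean(0).round(4))
for w in reg((h>.05)&(h<.14)&(x>.38)&(x<.62)&(y<-.06)&(y>-.3),10):
    g=P[w]; print("hoop",w.sum(),cv2.minAreaRect(g[:,:2].astype(np.float32)),g.mean(0).round(3),g[:,2].max().round(3))
g=P[reg((h>.1)&(x>.6)&(y<-.03)&(y>-.2))[0]];print("jar",cv2.minEnclosingCircle(g[:,:2].astype(np.float32)))
g=P[(h-.15+.27*(x-.45)>.03)&(h>.1)&(y>.2)&(y<.45)&(x>.5)&(x<.75)];print("gift",g.min(0).round(3),g.max(0).round(3))
E
python3 m.py
```

```text
board 4147 n [ 0.258 -0.017  0.966] tilt 15.0 yaw -3.7 mean [0.5995 0.1129 0.1339] rms 0.001
shelf 19202 n [ 0.259 -0.016  0.966] tilt 15.0 yaw -3.5 mean [0.6345 0.1991 0.1156] rms 0.0011
board rect ((-0.029868949204683304, -0.08807950466871262), (0.110491544008255, 0.13901261985301971), 78.52978515625) centre top [0.6004 0.1129 0.1234] z 0.01
x [-0.1324 -0.1311  0.1485  0.1512]
y [-0.1691 -0.1676  0.158   0.1618]
shelf rect ((0.009651601314544678, -0.0036713331937789917), (0.3303748071193695, 0.28373757004737854), 89.87690734863281) o [0.63453182 0.19908938 0.1156235 ] ex [ 0.964 -0.059 -0.259] ey [0.061 0.998 0.   ]
(64, 222) [0.522 0.353 0.146]
(239, 230) [0.504 0.046 0.147]
(246, 106) [0.766 0.03  0.076]
(96, 98) [0.788 0.341 0.078]
rack base ((0.495620459318161, -0.18242347240447998), (0.1407107263803482, 0.13058480620384216), 14.749218940734863) [ 0.4858 -0.18    0.0175]
hoop 652 ((0.5397526621818542, -0.16309575736522675), (0.019186656922101974, 0.11577211320400238), 14.599847793579102) [ 0.538 -0.161  0.097] 0.12
hoop 187 ((0.4429696500301361, -0.1954898238182068), (0.006232152692973614, 0.09582726657390594), 14.89859676361084) [ 0.443 -0.193  0.089] 0.095
hoop 173 ((0.5129583477973938, -0.17753225564956665), (0.005791518837213516, 0.09676464647054672), 14.578681945800781) [ 0.512 -0.175  0.09 ] 0.096
hoop 173 ((0.47783413529396057, -0.1857316792011261), (0.006376174278557301, 0.0948740616440773), 14.876288414001465) [ 0.477 -0.183  0.09 ] 0.095
jar ((0.6707153916358948, -0.1070350930094719), 0.031925272196531296)
gift [0.612 0.271 0.121] [0.699 0.344 0.184]
```

```bash
cat >> h.py <<'E'
ST=np.array([.5075,.203,.1497]); a=np.radians(-3.5);t15=np.radians(15)
NS=np.array([np.sin(t15)*np.cos(a),np.sin(t15)*np.sin(a),np.cos(t15)]);EY=np.array([-np.sin(a),np.cos(a),0]);EX=np.cross(EY,NS)
SR=np.c_[EX,EY,NS]   # stand axes -> world
RK=np.array([.4955,-.1825,0]);RR=Rot.from_euler('z',14.75,degrees=True).as_matrix()
def rel(R,p,cur=None):
    "rows numbers to reach world pose R,p from the present one"
    s=cur or arm.get_state(); C=Rot.from_euler('xyz',s["ee_rot"]).as_matrix()
    print("shift mm",(C.T@(np.array(p)-s["eef_pos"])*1e3).round(1),"turn",Rot.from_matrix(C.T@R).as_rotvec().round(3))
def press(phi):  # tool z=-NS, tool x along board x
    x=SR@[np.cos(phi),np.sin(phi),0]; return np.c_[x,np.cross(-NS,x),-NS]
E
python3 - <<'E'
from h import *
c=np.array([.1016+.012,-.084-.0025,.010])
for hgt in(.08,.03):
    rel(press(np.radians(-11.5)),ST+SR@(c+[0,0,hgt]))
E
```

```text
shift mm [563.8 363.2  19.3] turn [-0.062 -0.254 -0.074]
shift mm [551.3 366.7  67.6] turn [-0.062 -0.254 -0.074]
```

```bash
python3 -m jog '[[[250,160,-40,0,-0.1,0,60],[564,363,-20,-0.062,-0.254,-0.074,60],[564,363,-20,-0.062,-0.254,-0.074,60],[564,363,-20,-0.062,-0.254,-0.074,60],[564,363,-20,-0.062,-0.254,-0.074,60],[564,363,-20,-0.062,-0.254,-0.074,60],[564,363,-20,-0.062,-0.254,-0.074,60],[564,363,-20,-0.062,-0.254,-0.074,60],[564,363,-20,-0.062,-0.254,-0.074,60],[564,363,-20,-0.062,-0.254,-0.074,60],[564,363,-20,-0.062,-0.254,-0.074,60],[558,365,40,-0.062,-0.254,-0.074,60],[558,365,40,-0.062,-0.254,-0.074,60],[551,367,68,-0.062,-0.254,-0.074,60],[551,367,68,-0.062,-0.254,-0.074,60]]]' 20
python3 - <<'E'
from h import *
c=np.array([.1016+.012,-.084-.0025,.010])
rel(press(np.radians(-11.5)),ST+SR@(c+[0,0,.003]));s=arm.get_state();print(s["q"],s["force"],s["t"])
look("side","side1")
E
```

```text
t: 2.88
eef_pos: [0.6211, 0.1097, 0.1591]
ee_rot: [3.087, 0.257, -0.267]
force: [-0.2, 0.1, 1.0]
width: 0.0599
gripper_force: 0.0
shift mm [ 1.1  0.1 26.9] turn [0.002 0.001 0.001]
[ 0.40922095  0.49301079  0.0852648  -0.11832679 -1.40042911  0.93533487] [-0.15612864  0.13909119  0.95623339] 2.875
```

View pics/side1.png

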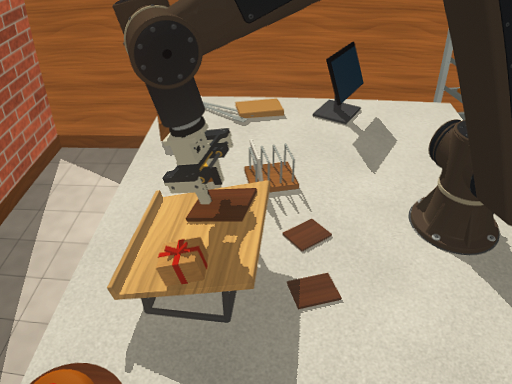

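The gripper is poised above the board at about (205,195), with the tips just over it and the gift box at (182,262) clear. I'll lower it until it touches.

```bash
python3 -m jog '[[[1,0,25,0,0,0,60],[1,0,28,0,0,0,60],[1,0,30,0,0,0,60],[1,0,30,0,0,0,60]]]'
```

```text
t: 3.42
eef_pos: [0.6157, 0.1096, 0.1305]
ee_rot: [3.089, 0.254, -0.268]
force: [-0.5, 0.2, -0.4]
width: 0.0598
gripper_force: 0.0
```

```bash
python3 -m jog '[[[0,0,2,0,0,0,60],[0,0,2,0,0,0,60]]]'; python3 -m jog '[[[0,0,1,0,0,0,60],[0,0,1,0,0,0,60]]]'
```

```text
t: 3.68
eef_pos: [0.6157, 0.1096, 0.1303]
ee_rot: [3.089, 0.253, -0.267]
force: [-1.1, 1.2, 11.1]
width: 0.06
gripper_force: 5.2
t: 3.92
eef_pos: [0.6157, 0.1096, 0.1303]
ee_rot: [3.09, 0.252, -0.267]
force: [-1.8, 1.1, 15.1]
width: 0.0603
gripper_force: 7.4
```

```bash
python3 -m jog '[[[-12,-9,0.5,0,0,0.036,60],[-24,-18,0.5,0,0,0.072,60],[-36,-27,0.5,0,0,0.108,60],[-48,-36,0.5,0,0,0.144,60],[-48,-36,0.5,0,0,0.144,60]]]'
cat >> h.py <<'E'
def boardpose(n,name=None):
    f,P,d=look(n,name); V=cv2.cvtColor(f,cv2.COLOR_BGR2HSV)
    L=(P-ST)@SR; m=(abs(L[...,2]-.01)<.004)&(abs(L[...,1])<.17)&(L[...,0]>-.08)&(L[...,0]<.26)&(V[...,2]<110)&(d>0)
    m=cv2.morphologyEx(m.astype(np.uint8),cv2.MORPH_OPEN,np.ones((3,3)))
    k,l,s,c=cv2.connectedComponentsWithStats(m); m=np.isin(l,[i for i in range(1,k) if s[i,4]>60])
    r=cv2.minAreaRect(L[m][:,:2].astype(np.float32)); print(n,m.sum(),np.round(r[0],4),np.round(r[1],4),round(r[2],1)); return f,L,m
E
python3 - <<'E'
from h import *
boardpose("top","top2");boardpose("side")
s=arm.get_state();print("tcp stand",((s["eef_pos"]-ST)@SR).round(4))
E
```

```text
t: 4.55
eef_pos: [0.5812, 0.1573, 0.1403]
ee_rot: [3.055, 0.239, -0.414]
force: [2.3, 1.7, 14.7]
width: 0.0598
gripper_force: 7.7
top 2459 [ 0.0631 -0.0376] [0.1099 0.1374] 71.4
side 1155 [ 0.0666 -0.0292] [0.0965 0.1367] 70.5
tcp stand [ 0.0762 -0.0412  0.0107]
```

View pics/top2.png

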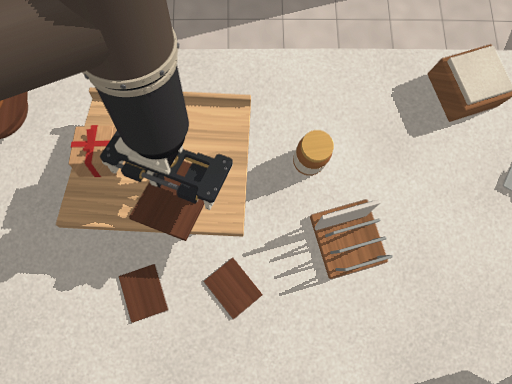

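The board is following the fingers, with its near corner at about (185,238) already reaching the edge. I'll do the second half of the drag.

```bash
python3 -m jog '[[[-11,-6,0,0,0,0.032,60],[-22,-12,0,0,0,0.064,60],[-33,-18,0,0,0,0.096,60],[-44,-24,0,0,0,0.128,60],[-54,-29,0,0,0,0.16,60],[-54,-29,0,0,0,0.16,60]]]'; python3 -m jog '[[[0,0,-5,0,0,0,60],[0,0,-30,0,0,0,60],[0,0,-60,0,0,0,60],[60,0,-120,0,0,0,60],[90,0,-150,0,0,0,60]]]'
python3 - <<'E'
from h import *
boardpose("top");boardpose("side")
s=arm.get_state();print(s["q"],s["force"],s["t"])
E
```

```text
t: 5.4
eef_pos: [0.5447, 0.2047, 0.1509]
ee_rot: [3.018, 0.222, -0.578]
force: [3.7, -0.6, 16.4]
width: 0.0597
gripper_force: 7.9
t: 6.02
eef_pos: [0.6526, 0.1547, 0.2722]
ee_rot: [3.013, 0.228, -0.579]
force: [0.5, 0.7, -0.0]
width: 0.0599
gripper_force: 0.0
top 4585 [0.0281 0.0059] [0.1111 0.1384] 57.1
side 1885 [0.0303 0.0079] [0.1103 0.1416] 56.7
[ 0.44309112  0.49620995  0.3540541  -0.12359257 -1.65313749  0.56286986] [ 1.05572707 -0.58113876  0.71411677] 6.125
```

Segmentation gives the board at stand (29, 7) mm, turned −33°, so the rim middle overhangs about 30 mm. Before choosing the grasp approach I'll fit a quick kinematic model to check that it can be reached.

```bash
cat > k.py <<'E'
from h import *
from scipy.optimize import least_squares
R_=lambda s,v: Rot.from_euler(s,v).as_matrix()
T0=np.array([[0,0,1],[0,1,0],[-1,0,0.]])  # tool axes in link (z tool = link x)
def fk(q,w):
    d,x0,z0,L1,L2,L2z,Lt,lat=w
    A=R_('z',q[0]); p=A@[x0,-d,z0]+A@R_('y',q[1])@[0,0,L1]
    B=A@R_('y',q[1]-q[2]); p=p+B@[L2,0,L2z]
    C=B@R_('x',SG*q[3])@R_('y',-q[4]); p=p+C@[Lt,lat,0]
    return C@R_('x',S6*q[5]+C6)@T0,p
SG,S6,C6=1,1,0
D=[([1.523,.359,.012,0,-1.224,-.288],[.222,.637,.227],[3.142,0,-.336]),
([.40922,.49301,.08526,-.11833,-1.40043,.93533],[.6211,.1097,.1591],[3.087,.257,-.267])]
s=arm.get_state(); D.append((s["q"],s["eef_pos"],s["ee_rot"]))
best=None
for SG in(1,-1):
  for S6 in(1,-1):
    for C6 in np.arange(4)*np.pi/2:
      e=sum(np.linalg.norm(fk(q,[0]*8)[0]-R_('xyz',r)) for q,p,r in D)
      if best is None or e<best[0]: best=(e,SG,S6,C6)
SG,S6,C6=best[1:]
fun=lambda w: np.r_[np.concatenate([fk(q,w)[1]-p for q,p,r in D]),.01*(np.array(w)-[.1,0,.35,.45,.45,0,.3,0])]
w=least_squares(fun,[.1,0,.35,.45,.45,0,.3,0]).x
if __name__=="__main__":
    print(best,w.round(3),np.abs(fun(w)[:9]).max())
    phi=np.radians(-33);lo=np.array([-3.07,-1.43,-1.02,-3.03,-3.05,-3.03])+.03;hi=np.array([3.07,2.12,1.25,1.67,0,3.03])-.03
    bx=SR@[np.cos(phi),np.sin(phi),0];by=np.cross(NS,bx);bc=ST+SR@[.029,.007,.005]
    rng=np.random.default_rng(0)
    for nm,sg in(("A",1),("B",-1)):
      for dl in (0,-20):
        z=R_('z',0); z=Rot.from_rotvec(NS*np.radians(dl)).as_matrix()@bx; y=sg*NS; R=np.c_[np.cross(y,z),y,z]
        for back in(.026,-.08):
            p=bc-bx*.07-by*.012+z*back; sol=[]
            for i in range(25):
                g=lambda q:np.r_[(fk(q,w)[1]-p)*3,(fk(q,w)[0]-R).ravel()]
                r=least_squares(g,rng.uniform(lo,hi) if i else np.clip(s["q"],lo,hi),bounds=(lo,hi)); sol.append((r.cost.round(5),tuple(r.x.round(2))))
            print(nm,dl,back,[x for x in sorted(set(sol))[:3]])
E
python3 k.py
```

```text
(np.float64(0.0015667560039266221), -1, -1, np.float64(4.71238898038469)) [-0.005  0.004  0.202  0.592  0.463 -0.001  0.371 -0.196] 0.00028736838090562267
A 0 0.026 [(np.float64(0.00155), (np.float64(1.26), np.float64(0.57), np.float64(-0.99), np.float64(1.2), np.float64(-1.36), np.float64(0.16))), (np.float64(0.35408), (np.float64(2.95), np.float64(-1.33), np.float64(-0.99), np.float64(-0.51), np.float64(-3.02), np.float64(-0.52))), (np.float64(0.3614), (np.float64(-0.29), np.float64(-0.52), np.float64(-0.99), np.float64(-2.65), np.float64(-0.03), np.float64(-0.47)))]
A 0 -0.08 [(np.float64(0.0), (np.float64(1.54), np.float64(0.55), np.float64(-0.93), np.float64(0.93), np.float64(-1.41), np.float64(0.22))), (np.float64(0.4212), (np.float64(3.04), np.float64(-1.14), np.float64(-0.99), np.float64(-0.47), np.float64(-2.82), np.float64(-0.5))), (np.float64(0.43654), (np.float64(-0.21), np.float64(-0.56), np.float64(-0.99), np.float64(-2.62), np.float64(-0.03), np.float64(-0.52)))]
A -20 0.026 [(np.float64(0.0), (np.float64(1.27), np.float64(0.69), np.float64(-0.74), np.float64(0.86), np
[... 1682 characters left out ...]
float64(-2.83))), (np.float64(0.08041), (np.float64(1.26), np.float64(0.78), np.float64(-0.99), np.float64(1.04), np.float64(-1.38), np.float64(3.0))), (np.float64(0.64411), (np.float64(2.83), np.float64(-1.14), np.float64(-0.99), np.float64(-0.5), np.float64(-2.8), np.float64(2.64)))]
B -20 -0.08 [(np.float64(0.0), (np.float64(1.43), np.float64(0.72), np.float64(-0.57), np.float64(0.7), np.float64(-1.62), np.float64(-2.75))), (np.float64(0.14005), (np.float64(1.45), np.float64(0.81), np.float64(-0.89), np.float64(0.88), np.float64(-1.42), np.float64(3.0))), (np.float64(0.79834), (np.float64(2.92), np.float64(-0.99), np.float64(-0.99), np.float64(-0.42), np.float64(-2.64), np.float64(2.7)))]
```

```bash
cat > k2.py <<'E'
from k import *
lo=np.array([-3.07,-1.43,-1.02,-3.03,-3.05,-3.03])+.03;hi=np.array([3.07,2.12,1.25,1.67,0,3.03])-.03
def ik(R,p,seed):
    r=least_squares(lambda q:np.r_[(fk(q,w)[1]-p)*3,(fk(q,w)[0]-R).ravel()],np.clip(seed,lo,hi),bounds=(lo,hi)); return r.cost,r.x
phi=np.radians(-33);bx=SR@[np.cos(phi),np.sin(phi),0];by=np.cross(NS,bx);bc=ST+SR@[.029,.007,.005];dl=np.radians(-20)
z=Rot.from_rotvec(NS*dl).as_matrix()@bx;GR=np.c_[np.cross(NS,z),NS,z]
gp=lambda back: bc-bx*.07-by*.004+z*back
E
python3 - <<'E'
from k2 import *
for nm,p in(("via",np.array([.40,.30,.38])),("off",gp(-.09)),("grip",gp(.026))):
    rel(GR,p); print(nm,p.round(3),ik(GR,p,[1.3,.7,-.7,.8,-1.5,.3]))
# placement: bx->down ; board centre in tool frame
cb=GR.T@(bc-gp(.026)); print("centre in tool",cb.round(4))
for sx in(1,-1):
    Y=sx*RR[:,0]; X=np.array([0,0,-1.]) # board x down, board z (NS side)=Y
    BR=np.c_[X,np.cross(Y,X),Y]; B0=np.c_[bx,by,NS]; R=BR@B0.T@GR
    for nm,sxl in(("near",-.036),("mid",0)):
      for zc in(.088,.22):
        p=RK+RR@[sxl,0,0]+[0,0,zc]-R@cb
        best=min((ik(R,p,[q1,.5,0,q4,-1.5,q6]) for q1 in(-.3,.3) for q4 in(-1,0,.5) for q6 in(-2.5,-1,0,1,2.5)),key=lambda t:t[0])
        print(sx,nm,zc,p.round(3),"zt",R[:,2].round(2),best[0].round(5),best[1].round(2))
E
```

```text
shift mm [-311.7   22.4  -36.3] turn [-1.378  0.892 -0.901]
via [0.4  0.3  0.38] (np.float64(2.15677190752149e-29), array([ 1.47774192,  0.4326525 , -0.51092068,  0.6982531 , -1.90864739,
        0.60273879]))
shift mm [-251.5  -37.7  152.3] turn [-1.378  0.892 -0.901]
off [0.433 0.321 0.177] (np.float64(3.613980264178328e-24), array([ 1.43050882,  0.73617435, -0.53672761,  0.70012269, -1.64212789,
        0.40345059]))
shift mm [-145.5    9.4  152.7] turn [-1.378  0.892 -0.901]
grip [0.494 0.225 0.159] (np.float64(1.2962291476433801e-27), array([ 1.26523427,  0.70189382, -0.72578912,  0.86158068, -1.50703495,
        0.32060649]))
centre in tool [ 0.0277 -0.      0.0384]
1 near 0.088 [ 0.464 -0.204  0.134] zt [ 0.09 -0.33 -0.94] 0.0 [ 0.19  0.08 -0.85  0.56 -0.7   2.76]
1 near 0.22 [ 0.464 -0.204  0.266] zt [ 0.09 -0.33 -0.94] 0.0 [ 0.22 -0.06 -0.61  0.41 -1.04  2.96]
1 mid 0.088 [ 0.499 -0.195  0.134] zt [ 0.09 -0.33 -0.94] 0.0 [ 0.2   0.13 -0.79  0.55 -0.71  2.77]
1 mid 0.22 [ 0.499 -0.195  0.266] zt [ 0.09 -0.33 -0.94] 0.0 [ 0.23  0.   -0.56  0.41 -1.04  2.96]
-1 near 0.088 [ 0.457 -0.179  0.134] zt [-0.09  0.33 -0.94] 0.0 [-0.23  0.3  -0.23 -0.33 -1.24  0.63]
-1 near 0.22 [ 0.457 -0.179  0.266] zt [-0.09  0.33 -0.94] 0.0 [-0.23  0.18 -0.06 -0.31 -1.5   0.54]
-1 mid 0.088 [ 0.492 -0.17   0.134] zt [-0.09  0.33 -0.94] 0.0 [-0.2   0.33 -0.17 -0.33 -1.25  0.59]
-1 mid 0.22 [ 0.492 -0.17   0.266] zt [-0.09  0.33 -0.94] 0.0 [-0.2   0.22 -0.   -0.31 -1.5   0.51]
```

```bash
python3 -m jog '[[[-40,0,-60,0,0,0,60],[-100,6,-60,-0.125,0.081,-0.082,60],[-160,10,-50,-0.25,0.162,-0.164,60],[-220,15,-40,-0.376,0.243,-0.246,60],[-280,20,-36,-0.5,0.324,-0.328,60],[-312,22,-36,-0.626,0.405,-0.41,60],[-312,22,-36,-0.751,0.486,-0.491,60],[-312,22,-36,-0.877,0.567,-0.573,60],[-312,22,-36,-1.002,0.649,-0.655,60],[-312,22,-36,-1.127,0.73,-0.737,60],[-312,22,-36,-1.253,0.811,-0.819,60],[-312,22,-36,-1.378,0.892,-0.901,60],[-312,22,-36,-1.378,0.892,-0.901,60],[-312,22,-36,-1.378,0.892,-0.901,60],[-312,22,-36,-1.378,0.892,-0.901,60]]]'
python3 - <<'E'
from h import *
s=arm.get_state();print(s["q"].round(3));f,L,m=boardpose("side","side3");boardpose("top")
E
cp k2.py k2b.py
python3 - <<'E'
from k2 import *
rel(GR,gp(-.09))
E
```

```text
t: 8.0
eef_pos: [0.3957, 0.3026, 0.3786]
ee_rot: [1.737, 0.21, 0.604]
force: [0.5, -0.1, -0.3]
width: 0.06
gripper_force: 0.0
[ 1.498  0.443 -0.495  0.679 -1.915  0.599]
side 635 [0.0392 0.0242] [0.0722 0.1388] 55.8
top 4606 [0.0284 0.0057] [0.1118 0.1392] 57.1
shift mm [  82.5 -185.2   36.4] turn [-0.005 -0.003  0.003]
```

View pics/side3.png

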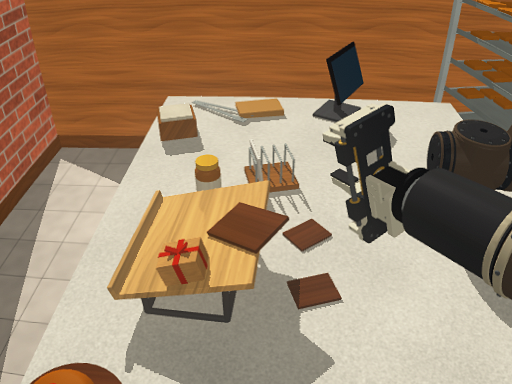

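The board at (248,227) overhangs the high edge, and the gripper is horizontal with its fingers above and below each other, at (350,180). I'll lower it to the standoff.

```bash
python3 -m jog '[[[30,-60,10,0,0,0,50],[60,-120,20,0,0,0,50],[82,-170,36,-0.005,-0.003,0.003,50],[82,-185,36,-0.005,-0.003,0.003,50],[82,-185,36,-0.005,-0.003,0.003,50]]]';  python3 - <<'E'
from k2 import *
rel(GR,gp(-.03));rel(GR,gp(.026))
E
```

```text
t: 8.72
eef_pos: [0.4318, 0.3211, 0.1768]
ee_rot: [1.727, 0.211, 0.601]
force: [0.0, 0.3, 1.7]
width: 0.05
gripper_force: 0.0
shift mm [ 1.  -0.  60.3] turn [0.004 0.    0.002]
shift mm [  1.   -0.2 116.3] turn [0.004 0.    0.002]
```

```bash
python3 -m jog '[[[1,0,50,0.004,0,0.002,50],[1,0,80,0.004,0,0.002,50],[1,0,100,0.004,0,0.002,50],[1,0,116,0.004,0,0.002,50],[1,0,116,0.004,0,0.002,50]]]';  python3 - <<'E'
from k2 import *
rel(GR,gp(.026)); f,P,d=look("side"); g=f[150:310,160:370]; cv2.imwrite("pics/c4.png",cv2.resize(g,None,fx=3.5,fy=3.5))
E
```

```text
t: 9.35
eef_pos: [0.4947, 0.2245, 0.1595]
ee_rot: [1.733, 0.207, 0.601]
force: [0.3, 0.4, 0.6]
width: 0.0495
gripper_force: 0.0
shift mm [ 0.1 -0.8 -0.4] turn [-0.002  0.    -0.001]
```

View pics/c4.png

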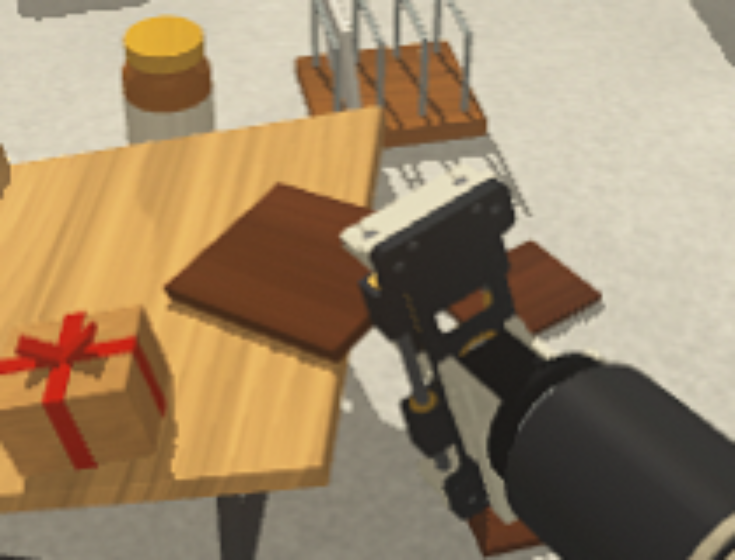

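The fingers straddle the rim above and below, clear of the shelf edge. I'll close them on it.

```bash
python3 -m jog '[[[0,0,0,0,0,0,5],[0,0,0,0,0,0,5],[0,0,0,0,0,0,5],[0,0,0,0,0,0,5],[0,0,0,0,0,0,5],[0,0,0,0,0,0,5]]]' 40
```

```text
t: 10.15
eef_pos: [0.4945, 0.2251, 0.1592]
ee_rot: [1.731, 0.207, 0.602]
force: [0.1, 0.9, 3.4]
width: 0.0099
gripper_force: 40.0
```

```bash
cat >> k2.py <<'E'
cb=GR.T@(bc-gp(.026)); B0=np.c_[bx,by,NS]
def place(xs,zc,ys=0.,cb=cb,BT=None):
    Y=-RR[:,0]; X=np.array([0,0,-1.]); BR=np.c_[X,np.cross(Y,X),Y]
    R=BR@(B0.T@GR if BT is None else BT.T); return R,RK+RR@[xs,ys,0]+[0,0,zc]-R@cb
E
python3 - <<'E'
from k2 import *
s=arm.get_state();C=R_('xyz',s["ee_rot"]);q=s["q"]
up=s["eef_pos"]+[-.02,.0,.20]
R1,p1=place(-.036,.25)
rel(C,up); rel(R1,p1); rv=Rot.from_matrix(C.T@R1).as_rotvec();print(np.linalg.norm(rv))
c,q=ik(C,up,q);print(c,q.round(2))
for i in range(1,13):
    t=i/12;c,q=ik(C@Rot.from_rotvec(rv*t).as_matrix(),up+(p1-up)*t,q);print(c.round(5),q.round(2))
E
```

```text
shift mm [-57.3 188.  -41.9] turn [0. 0. 0.]
shift mm [-282.   128.9  295.5] turn [ 1.448 -1.441  1.526]
2.549680771915892
5.562064350200901e-18 [ 1.32  0.41 -0.64  0.83 -1.77  0.59]
0.0 [ 1.25  0.39 -0.57  0.73 -1.77  0.52]
0.0 [ 1.18  0.36 -0.51  0.64 -1.77  0.46]
0.0 [ 1.09  0.32 -0.45  0.56 -1.75  0.4 ]
0.0 [ 1.    0.28 -0.4   0.49 -1.73  0.36]
0.0 [ 0.89  0.24 -0.35  0.42 -1.7   0.33]
0.0 [ 0.76  0.19 -0.31  0.34 -1.66  0.32]
0.0 [ 0.63  0.16 -0.26  0.26 -1.62  0.32]
0.0 [ 0.48  0.13 -0.22  0.17 -1.59  0.34]
0.0 [ 0.31  0.12 -0.17  0.07 -1.56  0.38]
0.0 [ 0.13  0.12 -0.12 -0.05 -1.54  0.42]
0.0 [-0.05  0.14 -0.07 -0.17 -1.54  0.47]
0.0 [-0.23  0.17 -0.01 -0.31 -1.56  0.52]
```

```bash
python3 -m jog '[[[0,10,0,0,0,0,5],[-6,25,-4,0,0,0,5],[-15,55,-11,0,0,0,5],[-27,90,-20,0,0,0,5],[-40,130,-29,0,0,0,5],[-52,170,-38,0,0,0,5],[-57,188,-42,0,0,0,5],[-57,188,-42,0,0,0,5]]]'
python3 - <<'E'
from k2 import *
rel(*place(-.036,.25))
E
```

```text
t: 11.15
eef_pos: [0.4746, 0.2248, 0.3595]
ee_rot: [1.735, 0.205, 0.602]
force: [-0.2, 0.1, -1.3]
width: 0.0099
gripper_force: 40.0
shift mm [-224.8  -57.9  337.2] turn [ 1.444 -1.439  1.527]
```

```bash
python3 -m jog '[[[-14,-4,21,0.09,-0.09,0.095,5],[-28,-7,42,0.18,-0.18,0.191,5],[-42,-11,63,0.271,-0.27,0.286,5],[-56,-14,84,0.361,-0.36,0.382,5],[-70,-18,105,0.451,-0.45,0.477,5],[-84,-22,126,0.542,-0.54,0.573,5],[-98,-25,148,0.632,-0.63,0.668,5],[-112,-29,169,0.722,-0.72,0.763,5],[-126,-33,190,0.812,-0.809,0.859,5],[-140,-36,211,0.903,-0.899,0.954,5],[-155,-40,232,0.993,-0.989,1.05,5],[-169,-43,253,1.083,-1.079,1.145,5],[-183,-47,274,1.173,-1.169,1.241,5],[-197,-51,295,1.264,-1.259,1.336,5],[-211,-54,316,1.354,-1.349,1.432,5],[-225,-58,337,1.444,-1.439,1.527,5],[-225,-58,337,1.444,-1.439,1.527,5],[-225,-58,337,1.444,-1.439,1.527,5],[-225,-58,337,1.444,-1.439,1.527,5]]]'
python3 - <<'E'
from k2 import *
rel(*place(-.036,.25)); print(arm.get_state()["q"].round(2))
f,P,d=look("side"); V=cv2.cvtColor(f,cv2.COLOR_BGR2HSV)
np.savez("s5",f=f,P=P,d=d); cv2.imwrite("pics/c5.png",cv2.resize(f[40:220,180:400],None,fx=3.3,fy=3.3))
E
```

```text
t: 13.52
eef_pos: [0.4574, -0.1779, 0.2956]
ee_rot: [3.139, 0.346, -1.312]
force: [0.7, 0.5, -0.7]
width: 0.01
gripper_force: 40.0
shift mm [ 1.2  0.3 -0.4] turn [ 0.003 -0.003  0.002]
[-0.23  0.17 -0.01 -0.3  -1.56  0.52]
```

View pics/c5.png

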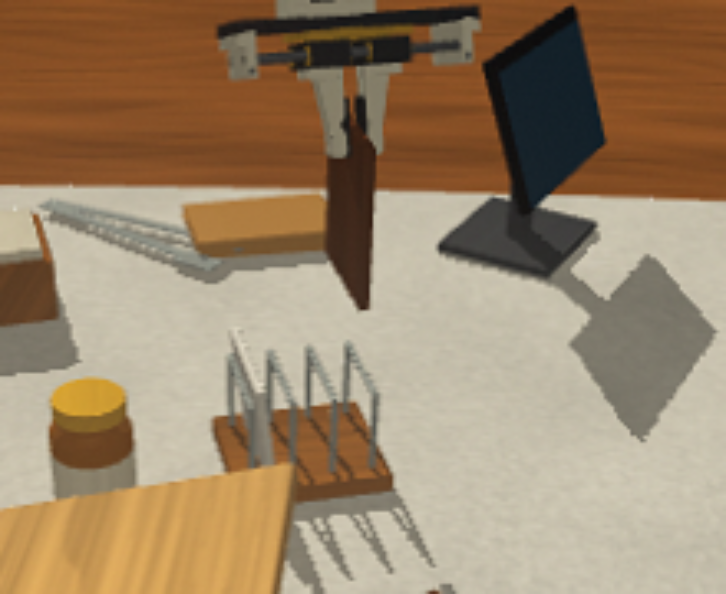

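The board hangs upright above the rack, held at (350,140). I'll measure its pose in the rack frame.

```bash
cat > bm.py <<'E'
from h import *
def bm(n):
    f,P,d=look(n);V=cv2.cvtColor(f,cv2.COLOR_BGR2HSV); L=(P-RK)@RR
    m=(d>0)&(abs(L[...,0])<.09)&(abs(L[...,1])<.1)&(L[...,2]>.12)&(L[...,2]<.33)&(V[...,2]<120)&(V[...,1]>60)&((V[...,0]<20)|(V[...,0]>165))
    k,l,s,c=cv2.connectedComponentsWithStats(m.astype(np.uint8)); i=1+np.argmax(s[1:,4]); g=L[l==i]
    print(n,len(g),"min",np.percentile(g,1,0).round(3),"max",np.percentile(g,99,0).round(3),"rect yz",np.round(cv2.minAreaRect(g[:,1:].astype(np.float32))[0],4),[np.round(x,3) for x in cv2.minAreaRect(g[:,1:].astype(np.float32))[1:]])
    g=g[abs(g[:,0]-np.median(g[:,0]))<.012]; A=np.c_[g[:,1:],np.ones(len(g))]; print(" x = a*y+b*z+c",np.linalg.lstsq(A,g[:,0],rcond=None)[0].round(4),"median",np.median(g,0).round(4))
bm("side");bm("top")
E
python3 bm.py
```

```text
side 629 min [-0.039 -0.048  0.185] max [-0.028  0.06   0.321] rect yz [0.006  0.2512] [array([0.14 , 0.111]), np.float64(89.855)]
 x = a*y+b*z+c [-0.0428 -0.0053 -0.0289] median [-0.03    0.0317  0.25  ]
top 766 min [-0.041 -0.01   0.184] max [-0.031  0.058  0.32 ] rect yz [0.0216 0.2555] [array([0.148, 0.073]), np.float64(88.77)]
 x = a*y+b*z+c [-0.0137 -0.0243 -0.0275] median [-0.0344  0.0357  0.3165]
```

Run:
```python
from h import *
s=arm.get_state();C=Rot.from_euler('xyz',s["ee_rot"]).as_matrix()
for dz in(-.09,-.155,-.160): print(dz,(C.T@(RR@[-.001,-.006,0]+[0,0,dz])*1e3).round(1))
```

```text
-0.09 [36.2  0.9 82.6]
-0.155 [ 58.2   0.9 143.8]
-0.16 [ 59.9   0.9 148.5]
```

```bash
python3 -m jog '[[[12,0,28,0,0,0,5],[24,1,55,0,0,0,5],[36,1,83,0,0,0,5],[44,1,106,0,0,0,5],[52,1,125,0,0,0,5],[58,1,144,0,0,0,5],[60,1,148,0,0,0,5],[60,1,148,0,0,0,5],[60,1,148,0,0,0,5]]]'
```

```text
t: 14.8
eef_pos: [0.4584, -0.1854, 0.1374]
ee_rot: [-3.141, 0.345, -1.312]
force: [-0.6, 0.6, -1.7]
width: 0.0099
gripper_force: 40.0
```

```bash
python3 -m jog '[[[1,0,3,0,0,0,5],[1.5,0,4,0,0,0,5],[1.5,0,4,0,0,0,5]]]'
```

```text
t: 15.18
eef_pos: [0.4586, -0.1855, 0.1349]
ee_rot: [-3.14, 0.345, -1.311]
force: [-0.7, 3.2, 15.7]
width: 0.0095
gripper_force: 40.0
```

Contact with the slot floor. I'll open gently, then withdraw along the tool axis.

```bash
python3 -m jog '[[[0,0,0,0,0,0,5],[0,0,0,0,0,0,30],[0,0,0,0,0,0,30],[0,0,0,0,0,0,30],[0,0,0,0,0,0,30]]]' 20; python3 -m jog '[[[0,0,-15,0,0,0,30],[0,0,-40,0,0,0,30],[0,0,-80,0,0,0,30],[0,0,-130,0,0,0,30],[0,0,-180,0,0,0,30],[0,0,-180,0,0,0,30],[0,0,-180,0,0,0,30]]]'
python3 - <<'E'
from h import *
f,P,d=look("side"); cv2.imwrite("pics/c6.png",cv2.resize(f[100:220,180:340],None,fx=4,fy=4))
for n in("side","top"):
    f,P,d=look(n);L=(P-RK)@RR;V=cv2.cvtColor(f,cv2.COLOR_BGR2HSV)
    m=(d>0)&(abs(L[...,0]+.03)<.04)&(abs(L[...,1])<.09)&(L[...,2]>.03)&(L[...,2]<.175)&(V[...,2]<120)&(V[...,1]>60)
    g=L[m];print(n,len(g),np.percentile(g,2,0).round(3),np.percentile(g,98,0).round(3));A=np.c_[g[:,1:],np.ones(len(g))];print(np.linalg.lstsq(A,g[:,0],rcond=None)[0].round(3))
E
```

```text
t: 15.8
eef_pos: [0.4578, -0.1855, 0.1321]
ee_rot: [3.14, 0.346, -1.314]
force: [-0.1, -0.2, -0.7]
width: 0.0299
gripper_force: 0.0
t: 16.68
eef_pos: [0.4733, -0.2445, 0.3019]
ee_rot: [3.141, 0.346, -1.314]
force: [0.2, -1.0, -0.8]
width: 0.0302
gripper_force: 0.0
side 511 [-0.039 -0.048  0.033] [-0.015  0.051  0.16 ]
[-0.03  -0.02  -0.029]
top 662 [-0.051 -0.056  0.038] [-0.021  0.049  0.16 ]
[-0.015 -0.038 -0.031]
```

View pics/c6.png

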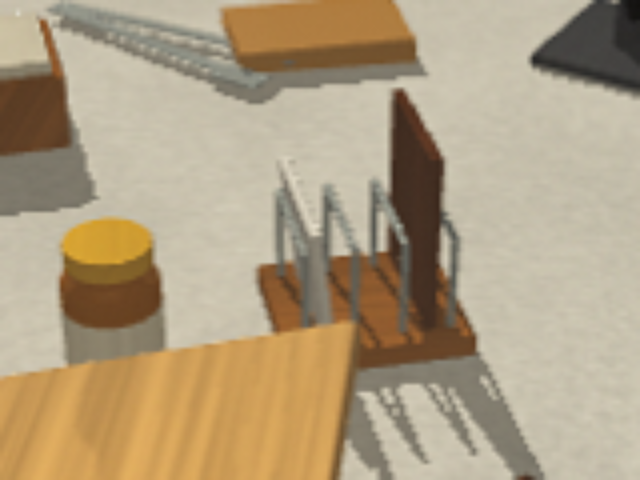

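The board stands free and upright in the near slot at (415,200). The white board and the jar haven't moved, so I'm handing in the job.

```bash
python3 -c "
from station import arm
print(arm.job_done())"
```

```text
the job is handed in; nothing more can be done
None
```

The walnut board is standing, let go, on its short edge in the rack's near slot, and I handed the job in at about 17 s; the gift box, jar and white board were not touched, and no verdict was returned.

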